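# Gauge a carton's thickness for the letterboxes

## Robot

A 6-joint arm with a two-finger parallel gripper is mounted at the origin on the work surface. World frame = base frame: x ahead of the robot, y to its left, z up, the work surface at z = 0. Lengths are in m, angles in rad, forces in N, time in s.
With the tool pointing down it reaches from about 0.3 to 0.85 m from the base axis. Payload 5.4 kg.
Tool frame: the origin (TCP) lies at the very end of the fingers, on their centre line; the grasp point (between the pads) lies 19 mm behind it (bot.grip_point_offset is the distance from the TCP to the grasp point, in m); z points along the fingers, y is the line along which they close (so a half turn about z gives the same grasp; the last joint's range is limited). The gripper opens to 85 mm and grips with 20 to 120 N. Pads are 22 mm wide; open, the fingers measure 114 mm over their backs; the gripper's body (76 mm by 85 mm) begins 54 mm behind the grasp point. The pads swing forward as they close: fully open they stand 13 mm farther back than shut.
Start: joints at [-1.497, 0.158, 1.597, -0, 1.386, -0.21], TCP at [0.161, -0.552, 0.231] pointing down, gripper open.
Joint ranges: [-2.91, 2.91], [-0.94, 2.29], [0.18, 2.7], [-1.29, 4.43], [0.17, 2.64], [-3, 3]. Speed limits (rad/s): [2.57, 2.57, 3.14, 3.14, 3.14, 3.14].

## Interface

Orientations are given as a unit quaternion [w, x, y, z].
In Python, from workcell import bot gives the robot as it stands.
- The arm moves only by the shell command python3 -m jog 'ROWS' [OPENING]. ROWS is JSON, a list of rows, each a list of 4 numbers: the shift along the tool's x, y, z in cm, then the turn about the tool's z in degrees. A call has exactly 5 rows; each row shifts and turns the commanded pose from where the row before left it, along the tool's axes as they then stand; what a row does not reach is not made up. A row lasts 1/8 s, in which the tool goes at most 62.5 mm and 10.7 degrees, less where a joint would pass 70% of its speed; a pose out of reach is approached as far as the arm can. A call is refused whole if a number of a shift passes 6.25 or a number of a turn 10.7, either way. A call with a gripper value outside its range is refused whole. OPENING is the finger opening in cm, from 0 to 8.54, set as the call begins (- or left out, the last holds). The fingers move at their own pace and stop on an object; the grip force is fixed at half the most. Time passes only in rows, so rows that do not move let the fingers close, or fill a call up. It gives the time, the measured TCP pose, the force, the opening and the grip force at its end, in the units of the state.
- bot.state(): the state, without advancing time (a new reading comes with each control period).
- bot.grab_frame(name): name is "scene" or "top"; returns the picture (420x560x3 uint8, red, green, blue); there is no depth.
- bot.get_calibration(name): a dict with "camera_matrix" (3x3 intrinsics, pixels), "R" (3x3) and "t" (3): a world point X has camera coordinates R X + t. Camera axes: x right, y down, z forward; pixel columns grow to the right and rows downward; lengths in m; the calibration is good to about 2 mm. A picture is of the moment at which its call begins. get_calibration takes no time and is no camera call.
- bot.sign_off(): hands the job in; it is judged then, once.
The state is a dict: "clock": time; "joints": joint angles; "joint_velocities": joint speeds; "effort": joint torques, N m; "tcp_pos": TCP position; "orientation": TCP orientation; "ft_force": force on the tool from outside, world axes, zero at the start; "torque": the same for the moment, N m; "width": finger opening in m; "grasp_force": force on a finger pad.
Only numpy, scipy, OpenCV 4.12 (cv2) and the standard library are available. Lean on these libraries where they do the work, as an engineer would, in place of code of your own. Each camera call takes 0.05 s, during which the arm holds its last target. There are 200 camera calls.

## Task

Take the long narrow carton out of the crate of post and lay it flat, the same way up, in the middle of the metal measuring plate. Then pick up the thickness gauge and set it down gently astride the carton, both legs flat on the plate and the sprung foot resting on the carton so that it reads the carton's thickness, and leave it standing there. Leave the other post in the crate and everything else on the counter where it is.

Things in the scene. Friction and masses are not known exactly. Their poses are not given: they have to be found in the camera images.
- crate: low grey open mail crate, fixed, 330 (its x) x 210 (its y) x 60 mm high, walls and floor 5 mm; origin at the centre of its underside. Three pieces of post lie side by side in it in any order, each with its length roughly along the crate's y, their centre lines about 92 mm apart
- long_carton: the target: the long narrow brown carton, 150 (its x) x 52 (its y) x 42 mm (z, its thickness), about 0.2 kg, lying in the crate; origin at the centre of its underside, z up
- short_carton: bystander in the crate: shorter, lower brown carton, 85 (x) x 50 (y) x 34 mm (z); origin at the centre of its underside
- mailing_tube: bystander in the crate: round cardboard tube with white end caps, 150 mm long (x), 44 mm diameter, lying; origin at the bottom of its side, mid-length
- plate: measuring plate: flat bare steel plate fixed on the counter between crate and mat, 240 (its x) x 180 (its y) x 18 mm thick, thin cross lines through its centre; origin at the centre of its underside
- plate_top (a point): centre of the measuring plate's upper face; axes as the plate
- gauge: thickness gauge: loose steel bridge on the mat, 0.5 kg, 168 mm high. Two legs, each 60 (its x) x 20 (y) x 75 mm high, 90 mm apart inside, 130 mm over all along its y: a part passes under along its x. Crossbeam 44 x 130 mm, z 75 to 93 mm; on its middle a grey housing to grip, 32 (x) x 36 (y) mm, z 93 to 168 mm, white scales on its x faces. Origin midway between the legs' undersides, z up
- gauge_grip (a point): point inside the gauge's grey housing, on its axis, 145 mm above the legs' undersides: grip here on the two y faces, 36 mm apart; axes as the gauge
- gauge_foot (a joint): the gauge's sprung foot, a 28 mm disc on a stem that slides straight up between the legs; value in m = height of the foot's underside above the legs' undersides, 0 to 0.066; a light spring (1 to 3 N) pushes it down to 0 when nothing is under it
- foot_pad (a point): centre of the underside of the gauge's sprung foot
- mat: thin black rubber mat fixed on the counter on the other side of the plate from the crate, 240 (x) x 190 (y) x 4 mm; the gauge starts on it; origin at the centre of its underside
- padlock: bystander lying on the mat: brass padlock, 50 x 44 x 22 mm body and steel shackle along its +x to 58 mm; origin under its body's centre
- tape_roll: bystander on the counter beyond the plate: roll of tape lying flat, 100 mm diameter, 45 mm high; origin at the centre of its underside
- mug: bystander on the counter beyond the plate: white mug, 80 mm diameter, 90 mm high; origin at the centre of its underside
- date_stamp: bystander on the mat beside the gauge: upright wooden hand stamp, 44 mm diameter, 83 mm high; origin at the centre of its underside
There are look-alikes about, which are no part of the job. What is shaped like the long_carton but blue is not meant.

How it is judged:
By the outcome, as a careful person would: the job done as asked, in the order asked, and still so for the second after the job is handed in, with the robot touching nothing.
It also fails if it takes over 67 s, if anything falls off the work surface, if the arm or the gripper's body presses on something with over 40 N, if the wrist force passes 120 N, or if a joint passes its speed limit or range.

## Working session

There is one attempt and no reset: what is moved stays moved. The work goes in short steps, Python scripts to look and compute and a shell command to move; the robot and the scene stay as the last step left them, time stands still between calls to the robot, and variables do not carry over. Pictures are saved under pics/ and viewed, at most 10 in all, crops included, and the job is handed in when it is done.

```bash
ls; mkdir -p pics; python3 - <<'E'
from workcell import bot
import cv2
for n in("scene","top"):
    f=bot.grab_frame(n); cv2.imwrite(f"pics/{n}0.png",cv2.resize(f[:,:,::-1],(800,600),interpolation=cv2.INTER_CUBIC))
    c=bot.get_calibration(n); print(n,c)
print(bot.state())
E
```

```text
pics
scene {'camera_matrix': array([[535.86667408,   0.        , 278.805801  ],
       [  0.        , 535.86667408, 208.04720581],
       [  0.        ,   0.        ,   1.        ]]), 'R': array([[ 0.23391919,  0.97222656,  0.00757084],
       [ 0.8035092 , -0.18892959, -0.56451624],
       [-0.54740733,  0.13813442, -0.82538724]]), 't': array([-0.13539413, -0.33892696,  1.8266095 ])}
top {'camera_matrix': array([[540.41925425,   0.        , 285.22731904],
       [  0.        , 540.41925425, 204.46981568],
       [  0.        ,   0.        ,   1.        ]]), 'R': array([[ 0.0246501 , -0.99967316, -0.00677902],
       [-0.98426298, -0.02308206, -0.1751959 ],
       [ 0.17498217,  0.01099094, -0.98451025]]), 't': array([0.02025133, 0.51496092, 1.56293295])}
{'clock': 0.1, 'joints': array([-1.49709267e+00,  1.59041354e-01,  1.59809446e+00, -1.41753788e-05,
        1.38621552e+00, -2.10089127e-01]), 'joint_velocities': array([ 1.46644084e-03, -9.42430764e-04, -3.06189977e-03,  9.27289279e-05,
        2.18673067e-03, -3.95348254e-04]), 'effort': array([-2.62295807e-04, -3.96990931e+01, -3.32338393e+01, -2.40111731e-04,
        4.23328325e-03,  4.06563274e-06]), 'tcp_pos': array([ 0.16093986, -0.55145116,  0.23039021]), 'orientation': array([-8.77769870e-04,  9.89949020e-01,  1.41421939e-01,  5.29681110e-05]), 'ft_force': array([ 0.1512973 ,  0.03890269, -0.39081598]), 'torque': array([-0.01151962, -0.01351144,  0.02048054]), 'grasp_force': 0.0, 'width': 0.08517258472890873}
```

View pics/scene0.png

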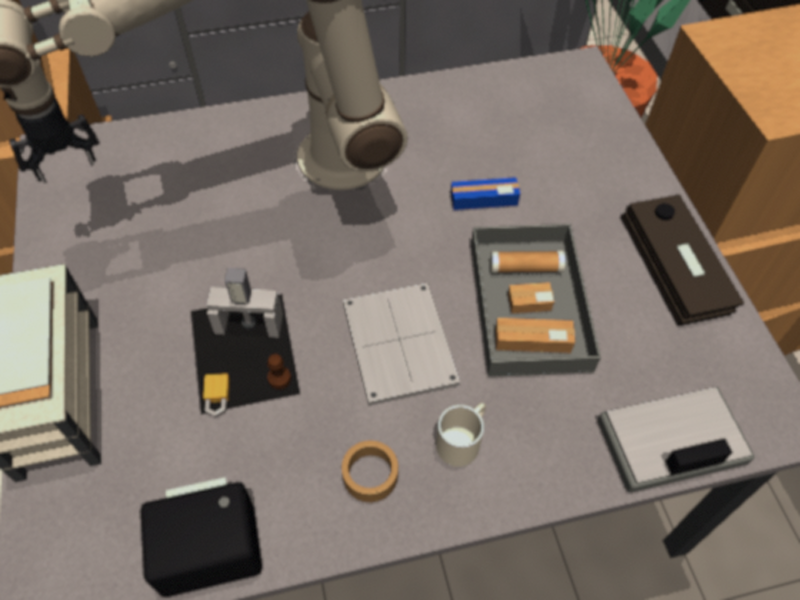

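View pics/top0.png

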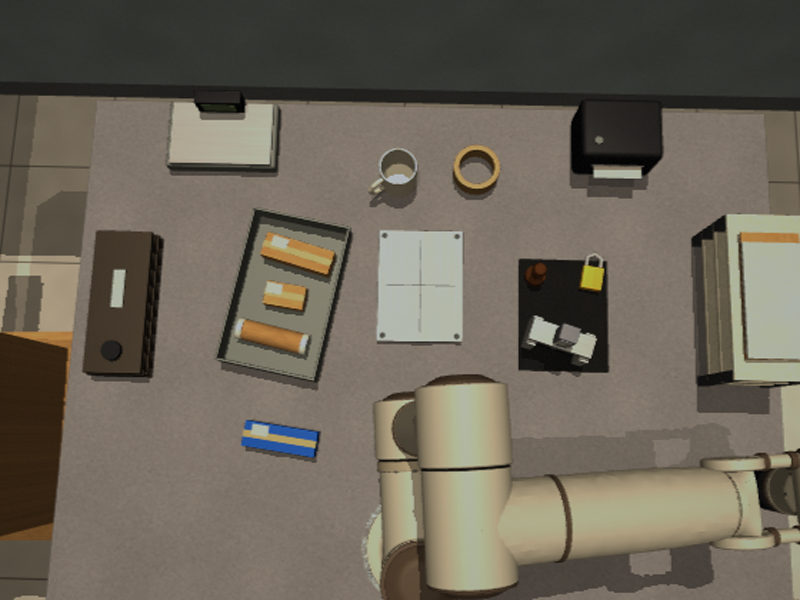

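```bash
cat > h.py <<'E'
import numpy as np
from workcell import bot
from scipy.spatial.transform import Rotation as Rn
C={n:bot.get_calibration(n) for n in("scene","top")}
def ray(n,u,v):
    c=C[n];R=c["R"];d=R.T@np.linalg.solve(c["camera_matrix"],[u,v,1]);return -R.T@c["t"],d
def atz(n,u,v,z):
    o,d=ray(n,u,v);return o+d*(z-o[2])/d[2]
def tri(a,b):  # raw px in top, scene
    o1,d1=ray("top",*a);o2,d2=ray("scene",*b)
    s=np.linalg.lstsq(np.c_[d1,-d2],o2-o1,rcond=None)[0]
    p,q=o1+s[0]*d1,o2+s[1]*d2
    return (p+q)/2,np.linalg.norm(p-q)
def proj(n,X):
    c=C[n];p=c["camera_matrix"]@(c["R"]@np.array(X)+c["t"]);return p[:2]/p[2]
E
python3 - <<'E'
import cv2,numpy as np
def load(n):
    return cv2.resize(cv2.imread(f"pics/{n}0.png"),(560,420),interpolation=cv2.INTER_AREA)
from workcell import bot
t=bot.grab_frame("top")[:,:,::-1];s=bot.grab_frame("scene")[:,:,::-1]
cr=lambda f,x,y:cv2.resize(f[y:y+60,x:x+80],(400,300),interpolation=cv2.INTER_CUBIC)
im=np.vstack([np.hstack([cr(t,170,150),cr(s,335,205)]),np.hstack([cr(t,355,205),cr(s,130,183)])])
cv2.imwrite("pics/c1.png",im)
E
```

```text
(no output)
```

View pics/c1.png

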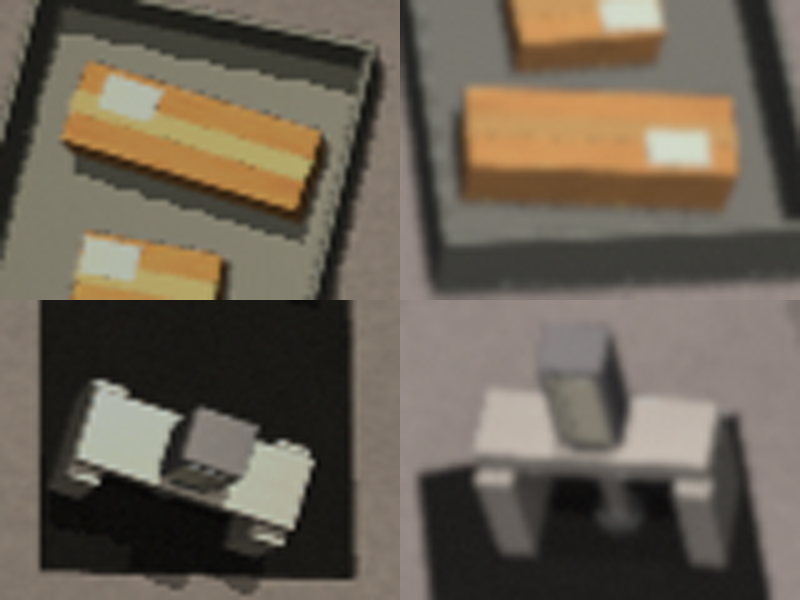

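```bash
python3 - <<'E'
from h import *
np.set_printoptions(precision=4,suppress=True)
k=lambda p,px,py,ox,oy:((p[0]-px)/5+ox-.4+0,(p[1]-py)/5+oy-.4)
def run(nm,L,w):
    P=[]
    for a,b in L:
        p,e=tri(a,b);P.append(p);print(nm,p,round(e,4))
    P=np.array(P);print(nm,"c",P.mean(0))
    if len(P)==4:
        for d in (P[0]-P[1],P[3]-P[2],P[0]-P[3],P[1]-P[2]): print("  len",np.linalg.norm(d),"ang",np.degrees(np.arctan2(d[1],d[0])))
T=lambda p:k(p,0,0,170,150);S=lambda p:k(p,400,0,335,205)
run("carton",[(T(a),S(b)) for a,b in [((90,62),(738,175)),((323,130),(464,165)),((300,208),(466,87)),((65,135),(735,98))]],0)
T=lambda p:k(p,0,300,355,205);S=lambda p:k(p,400,300,130,183)
run("beam",[(T(a),S(b)) for a,b in [((97,380),(710,468)),((312,455),(477,452)),((290,530),(487,388)),((78,462),(717,402))]],0)
run("house",[(T((224,443)),S((578,348)))],0)
g=lambda p:(p[0]*.7-.15,p[1]*.7-.15)
run("plate",[(g(a),g(b)) for a,b in [((378,231),(458,382)),((462,231),(371,400)),((463,343),(345,298)),((377,343),(428,285))]],0)
run("platecross",[(g((420,286)),g((400,341)))],0)
E
```

```text
carton [0.6395 0.3344 0.0422] 0.0059
carton [0.5995 0.1895 0.044 ] 0.0022
carton [0.5515 0.2033 0.0462] 0.0068
carton [0.5934 0.3476 0.0464] 0.0091
carton c [0.596  0.2687 0.0447]
  len 0.15034358022592598 ang 74.57322834205132
  len 0.15033433164311832 ang 73.80269740286857
  len 0.04812700976441818 ang -16.03678812426611
  len 0.05002005587788896 ang -16.026776885087685
beam [ 0.4648 -0.2207  0.0957] 0.005
beam [ 0.4245 -0.3432  0.0948] 0.0046
beam [ 0.3815 -0.3322  0.0926] 0.0012
beam [ 0.418  -0.2106  0.09  ] 0.0048
beam c [ 0.4222 -0.2767  0.0933]
  len 0.1289317059177035 ang 71.79429548320219
  len 0.12696890133874525 ang 73.27515134512255
  len 0.048200099324256854 ang -12.175223249272205
  len 0.044482510485959734 ang -14.332152366912748
house [ 0.4212 -0.2772  0.1665] 0.0077
house c [ 0.4212 -0.2772  0.1665]
plate [0.654  0.1002 0.0083] 0.0008
plate [ 0.6567 -0.0764  0.0173] 0.0083
plate [ 0.4155 -0.08    0.0155] 0.0115
plate [ 0.4128  0.0996 -0.0002] 0.0084
plate c [0.5347 0.0108 0.0102]
  len 0.1768746405742854 ang 90.85971560289804
  len 0.18031213656486147 ang 90.85851601160601
  len 0.2414252890590729 ang 0.14119821869019666
  len 0.2412679245127246 ang 0.8501348630488914
platecross [0.5364 0.0101 0.0053] 0.0061
platecross c [0.5364 0.0101 0.0053]
```

```bash
cat >> h.py <<'E'
import sys
def go(x,y,z,psi):
    s=bot.state();w,a,b,c=s["orientation"];R=Rn.from_quat([a,b,c,w]).as_matrix()
    p=np.degrees(np.arctan2(R[1,0],R[0,0]));turn=(p-psi+180)%360-180
    R2=Rn.from_euler("z",psi,degrees=True).as_matrix()@np.diag([1,-1,-1])
    d=np.array([x,y,z])-s["tcp_pos"]
    print("t",s["clock"],"pos",s["tcp_pos"].round(4),"psi",round(p,2),"tilt",R[:,2].round(3),"F",s["ft_force"].round(1),"w",round(s["width"],4),"g",round(s["grasp_force"],1))
    print("turn",round(turn,2),"shift cm NOW",(100*R.T@d).round(2),"after turn",(100*R2.T@d).round(2))
if __name__=="__main__": go(*map(float,sys.argv[1:]))
E
python3 -m jog '[[0,0,-1.2,-10.7],[0,0,-1.2,-10.7],[0,0,-1.2,-10.7],[0,0,-1.2,-10.7],[0,0,-1.2,-10.7]]' 6.8; python3 h.py 0.596 0.269 0.28 74.3
```

```text
clock: 0.82
tcp_pos: [0.1609, -0.5518, 0.2914]
orientation: [-0.0, 0.819, 0.574, 0.0]
ft_force: [0.2, 0.0, -0.1]
width: 0.068
grasp_force: 0.0
t 0.825 pos [ 0.1609 -0.5518  0.2914] psi 70.11 tilt [-0.     0.001 -1.   ] F [ 0.2  0.  -0.1] w 0.068 g 0.0
turn -4.19 shift cm NOW [91.99 12.99  1.18] after turn [90.79 19.67  1.14]
```

```bash
python3 -m jog '[[0,0,0,-4.2],[4.5,1,0,0],[4.5,1,0,0],[4.5,1,0,0],[4.5,1,0,0]]' >/dev/null; python3 -m jog '[[4.5,1,0,0],[4.5,1,0,0],[4.5,1,0,0],[4.5,1,0,0],[4.5,1,0,0]]' >/dev/null; python3 -m jog '[[4.5,1,0,0],[4.5,1,0,0],[4.5,1,0,0],[4.5,1,0,0],[4.5,1,0,0]]'>/dev/null;  python3 -m jog '[[4.5,1,0,0],[4.5,1,0,0],[4.5,1,0,0],[4.5,1,0,0],[0,0,0,0]]'; python3 h.py 0.596 0.269 0.18 74.3
```

```text
clock: 3.32
tcp_pos: [0.558, 0.179, 0.2903]
orientation: [-0.001, 0.798, 0.603, -0.0]
ft_force: [-0.0, -1.6, -0.6]
width: 0.0683
grasp_force: 0.0
t 3.325 pos [0.558  0.179  0.2903] psi 74.15 tilt [-0.001  0.    -1.   ] F [-0.  -1.6 -0.6] w 0.0683 g 0.0
turn -0.15 shift cm NOW [ 9.69  1.21 11.02] after turn [ 9.69  1.22 11.03]
```

```bash
python3 -m jog '[[4.8,0.6,4,0],[4.9,0.6,4,0],[0,0,5,0],[0,0,5,0],[0,0,0,0]]' >/dev/null; python3 h.py 0.596 0.269 0.014 74.3; python3 - <<'E'
import cv2,numpy as np
from workcell import bot
t=bot.grab_frame("top")[:,:,::-1];s=bot.grab_frame("scene")[:,:,::-1]
cr=lambda f,x,y:cv2.resize(f[y:y+120,x:x+80],(400,600),interpolation=cv2.INTER_CUBIC)
cv2.imwrite("pics/c2.png",np.hstack([cr(t,170,120),cr(s,335,145)]))
E
```

```text
t 3.95 pos [0.5918 0.2641 0.107 ] psi 73.93 tilt [-0.011 -0.003 -1.   ] F [-0.4 -0.1 -0.7] w 0.0679 g 0.0
turn -0.37 shift cm NOW [0.64 0.36 9.3 ] after turn [0.59 0.27 9.3 ]
```

View pics/c2.png

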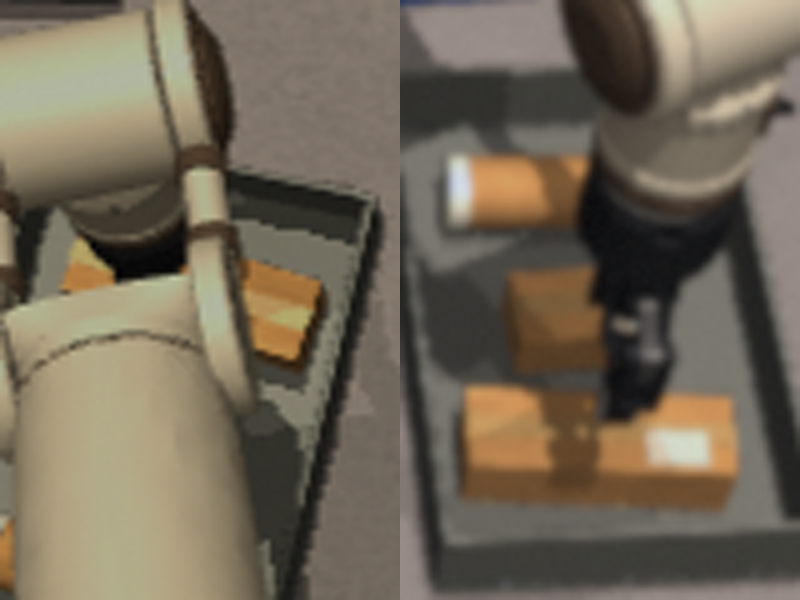

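```bash
python3 -m jog '[[0.4,0.2,0,0],[0,0,0,0],[0,0,0,0],[0,0,0,0],[0,0,2,0]]' >/dev/null; python3 h.py 0.596 0.269 0.014 74.3
```

```text
t 4.675 pos [0.6003 0.2694 0.0935] psi 73.96 tilt [ 0.004  0.001 -1.   ] F [ 0.5  0.1 -1.3] w 0.0678 g 0.0
turn -0.34 shift cm NOW [-0.18 -0.43  7.95] after turn [-0.16 -0.4   7.95]
```

```bash
python3 -m jog '[[0,-0.3,2,0],[0,0,2,0],[0,0,1,0],[0,0,0,0],[0,0,0,0]]' >/dev/null; python3 h.py 0.596 0.269 0.014 74.3
```

```text
t 5.3 pos [0.5966 0.27   0.0429] psi 73.96 tilt [ 0.001  0.    -1.   ] F [ 0.3  0.1 -0.4] w 0.068 g 0.0
turn -0.34 shift cm NOW [-0.12 -0.03  2.89] after turn [-0.11 -0.03  2.89]
```

```bash
python3 -m jog '[[-0.1,0,1.5,0],[0,0,1.0,0],[0,0,0.3,0],[0,0,0,0],[0,0,0,0]]' >/dev/null; python3 h.py 0.596 0.269 0.014 74.3;  python3 -m jog '[[0,0,0,0],[0,0,0,0],[0,0,0,0],[0,0,0,0],[0,0,0,0]]' 4.5;python3 -m jog '[[0,0,0,0],[0,0,0,0],[0,0,0,0],[0,0,0,0],[0,0,0,0]]';
```

```text
t 5.925 pos [0.596  0.269  0.0145] psi 73.96 tilt [ 0.001  0.    -1.   ] F [ 1.1 -0.8  0.1] w 0.0678 g 0.0
turn -0.34 shift cm NOW [0.   0.   0.05] after turn [0.   0.   0.05]
clock: 6.55
tcp_pos: [0.5962, 0.269, 0.0149]
orientation: [0.0, 0.799, 0.602, 0.001]
ft_force: [1.3, 0.3, 5.9]
width: 0.0514
grasp_force: 65.1
clock: 7.18
tcp_pos: [0.5962, 0.269, 0.0149]
orientation: [0.0, 0.799, 0.602, 0.001]
ft_force: [0.6, 0.1, 5.8]
width: 0.0516
grasp_force: 65.1
```

```bash
python3 -m jog '[[0,0,-2,0],[0,0,-3,0],[0,0,-4,0],[0,0,-4,0],[0,0,0,0]]' ; python3 -m jog '[[0,-2,0,9],[0,0,0,9],[0,0,0,9],[0,0,0,9],[0,0,0,9]]' >/dev/null; python3 -m jog '[[0,0,0,9],[0,0,0,9],[0,0,0,9],[0,0,0,2],[0,0,0,0]]' ; python3 h.py 0.535 0.010 0.10 0.5
```

```text
clock: 7.8
tcp_pos: [0.5981, 0.2695, 0.1491]
orientation: [0.002, 0.799, 0.602, 0.004]
ft_force: [1.2, 0.2, -1.3]
width: 0.0512
grasp_force: 64.7
clock: 9.05
tcp_pos: [0.5757, 0.2742, 0.1432]
orientation: [0.0, 1.0, 0.001, -0.001]
ft_force: [-0.5, -1.1, -2.3]
width: 0.0512
grasp_force: 64.5
t 9.05 pos [0.5757 0.2742 0.1432] psi 0.07 tilt [-0.002 -0.    -1.   ] F [-0.5 -1.1 -2.3] w 0.0512 g 64.5
turn -0.43 shift cm NOW [-4.09 26.41  4.33] after turn [-4.3  26.38  4.32]
```

```bash
python3 -m jog '[[-0.5,3.3,0,0],[-0.6,3.7,0,0],[-0.6,3.7,0,0],[-0.6,3.7,0,0],[-0.6,3.7,0,0]]' >/dev/null; python3 -m jog '[[-0.6,3.7,1,0],[-0.6,3.2,1,0],[0,1.4,1,0],[0,0,0,0],[0,0,0,0]]' ; python3 h.py 0.535 0.010 0.10 0.5;python3 - <<'E'
import cv2,numpy as np
from workcell import bot
t=bot.grab_frame("top")[:,:,::-1];s=bot.grab_frame("scene")[:,:,::-1]
cr=lambda f,x,y:cv2.resize(f[y:y+120,x:x+80],(400,600),interpolation=cv2.INTER_CUBIC)
cv2.imwrite("pics/c3.png",np.hstack([cr(t,255,140),cr(s,240,180)]))
E
```

```text
clock: 10.3
tcp_pos: [0.5355, 0.0113, 0.1144]
orientation: [-0.0, 1.0, 0.0, 0.0]
ft_force: [0.8, -1.0, -1.1]
width: 0.0509
grasp_force: 64.4
t 10.3 pos [0.5355 0.0113 0.1144] psi 0.03 tilt [ 0.  0. -1.] F [ 0.8 -1.  -1.1] w 0.0509 g 64.4
turn -0.47 shift cm NOW [-0.06  0.13  1.44] after turn [-0.06  0.13  1.44]
```

View pics/c3.png

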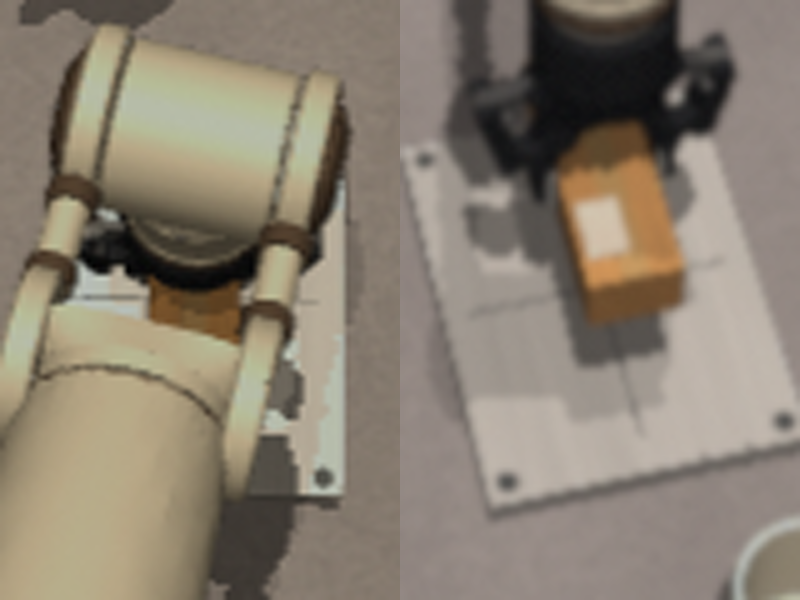

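```bash
python3 -c "
from h import *
print(atz('top',420*.7-.15,286*.7-.15,.018),atz('scene',400*.7-.15,341*.7-.15,.018))
print(np.mean([atz('top',a*.7-.15,b*.7-.15,.018) for a,b in [(378,231),(462,231),(463,343),(377,343)]],0),np.mean([atz('scene',a*.7-.15,b*.7-.15,.018) for a,b in [(458,382),(371,400),(345,298),(428,285)]],0))"
python3 -m jog '[[0,0.1,2,-0.5],[0,0,2,0],[0,0,2,0],[0,0,1.5,0],[0,0,0,0]]'
```

```text
[0.53343897 0.0071357  0.018     ] [0.544426   0.01116905 0.018     ]
[0.53284172 0.00715687 0.018     ] [0.54019341 0.01261101 0.018     ]
clock: 11.02
tcp_pos: [0.5343, 0.01, 0.0381]
orientation: [-0.0, 1.0, 0.004, -0.001]
ft_force: [0.2, -0.1, -1.5]
width: 0.0512
grasp_force: 64.4
```

Centre average ≈ (0.537, 0.009); fine-tune and lower.

```bash
python3 -m jog '[[0.2,0.1,0.5,0],[0,0,0.2,0],[0,0,0.2,0],[0,0,0,0],[0,0,0,0]]'; python3 -m jog '[[0,0,0.1,0],[0,0,0,0],[0,0,0.1,0],[0,0,0,0],[0,0,0,0]]'
```

```text
clock: 11.65
tcp_pos: [0.5372, 0.0084, 0.0303]
orientation: [0.0, 1.0, 0.004, 0.0]
ft_force: [0.2, 0.1, -1.9]
width: 0.0511
grasp_force: 64.4
clock: 12.28
tcp_pos: [0.5372, 0.0085, 0.0281]
orientation: [-0.0, 1.0, 0.004, -0.0]
ft_force: [0.1, 0.2, -1.7]
width: 0.0511
grasp_force: 64.4
```

```bash
python3 -m jog '[[0,0,0.1,0],[0,0,0,0],[0,0,0.1,0],[0,0,0,0],[0,0,0,0]]'; python3 -m jog '[[0,0,0,0],[0,0,0,0],[0,0,0,0],[0,0,0,0],[0,0,0,0]]'
```

```text
clock: 12.9
tcp_pos: [0.5373, 0.0084, 0.0278]
orientation: [0.0, 1.0, 0.004, -0.0]
ft_force: [-8.2, 0.8, 13.8]
width: 0.0515
grasp_force: 66.5
clock: 13.52
tcp_pos: [0.5373, 0.0084, 0.0278]
orientation: [0.0, 1.0, 0.004, -0.0]
ft_force: [-8.0, 0.9, 13.6]
width: 0.0513
grasp_force: 66.5
```

```bash
python3 -m jog '[[0,0,-0.1,0],[0,0,0,0],[0,0,0,0],[0,0,0,0],[0,0,0,0]]' 6.8; python3 -m jog '[[0,0,-1,0],[0,0,-2,0],[0,0,-4,0],[0,0,-5,0],[0,0,-6,0]]'>/dev/null;python3 -m jog '[[0,0,-4,4],[0,2,0,4],[0,3,0,4],[0,4,0,4],[0,4,0,0.5]]'; python3 h.py 0.422 -0.277 0.26 -16.5
```

```text
clock: 14.15
tcp_pos: [0.5371, 0.0085, 0.027]
orientation: [-0.0, 1.0, 0.004, -0.0]
ft_force: [-1.1, 0.4, 1.0]
width: 0.0682
grasp_force: 0.0
clock: 15.4
tcp_pos: [0.5131, -0.12, 0.248]
orientation: [0.0, 0.99, -0.14, 0.001]
ft_force: [0.3, -0.7, 0.6]
width: 0.0679
grasp_force: 0.0
t 15.4 pos [ 0.5131 -0.12    0.248 ] psi -16.06 tilt [ 0.001 -0.    -1.   ] F [ 0.3 -0.7  0.6] w 0.0679 g 0.0
turn 0.44 shift cm NOW [-4.41 17.6  -1.2 ] after turn [-4.27 17.64 -1.2 ]
```

```bash
python3 - <<'E'
import cv2,numpy as np
from workcell import bot
t=bot.grab_frame("top")[:,:,::-1];s=bot.grab_frame("scene")[:,:,::-1]
cv2.imwrite("pics/t4.png",t);cv2.imwrite("pics/s4.png",s)
cr=lambda f,x,y:cv2.resize(f[y:y+75,x:x+100],(400,300),interpolation=cv2.INTER_CUBIC)
im=np.vstack([np.hstack([cr(t,245,160),cr(s,235,200)]),np.hstack([cr(t,345,205),cr(s,120,175)])])
cv2.imwrite("pics/c4.png",im)
E
```

```text
(no output)
```

View pics/c4.png

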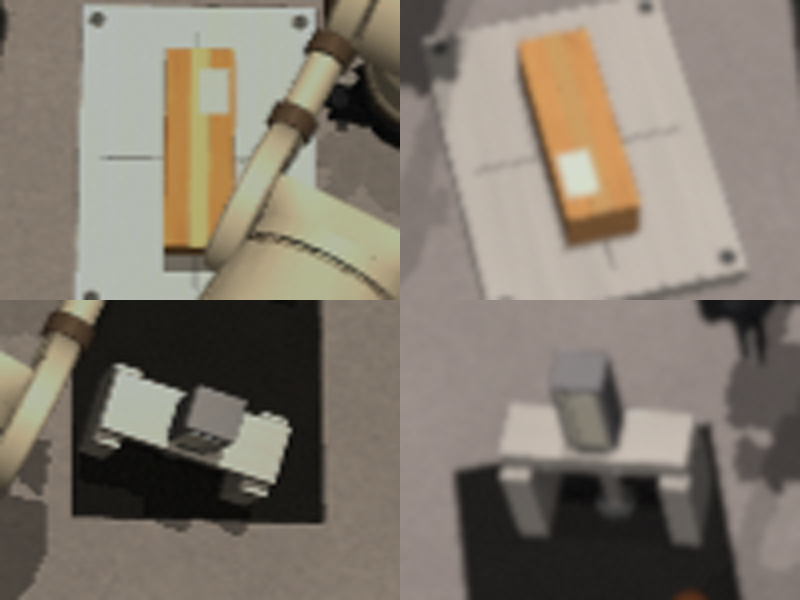

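```bash
python3 -m jog '[[-0.8,3.5,0,0.4],[-1,4,0,0],[-1,4,0,0],[-1,4,0,0],[-0.5,2.1,0,0]]' 7.2 >/dev/null; python3 -m jog '[[0,0,2,0],[0,0,2,0],[0,0,1,0],[0,0,0,0],[0,0,0,0]]'; python3 h.py 0.4218 -0.277 0.13 -16.5;python3 - <<'E'
import cv2,numpy as np
from workcell import bot
t=bot.grab_frame("top")[:,:,::-1];s=bot.grab_frame("scene")[:,:,::-1]
cr=lambda f,x,y:cv2.resize(f[y:y+100,x:x+66],(400,600),interpolation=cv2.INTER_CUBIC)
cv2.imwrite("pics/c5.png",np.hstack([cr(t,360,180),cr(s,135,160)]))
E
```

```text
clock: 16.75
tcp_pos: [0.423, -0.2759, 0.1981]
orientation: [0.0, 0.99, -0.143, 0.001]
ft_force: [0.0, -0.6, -0.1]
width: 0.0721
grasp_force: 0.0
t 16.75 pos [ 0.423  -0.2759  0.1981] psi -16.42 tilt [ 0.001 -0.001 -1.   ] F [ 0.  -0.6 -0.1] w 0.0721 g 0.0
turn 0.08 shift cm NOW [-0.1   0.13  6.81] after turn [-0.09  0.14  6.81]
```

View pics/c5.png

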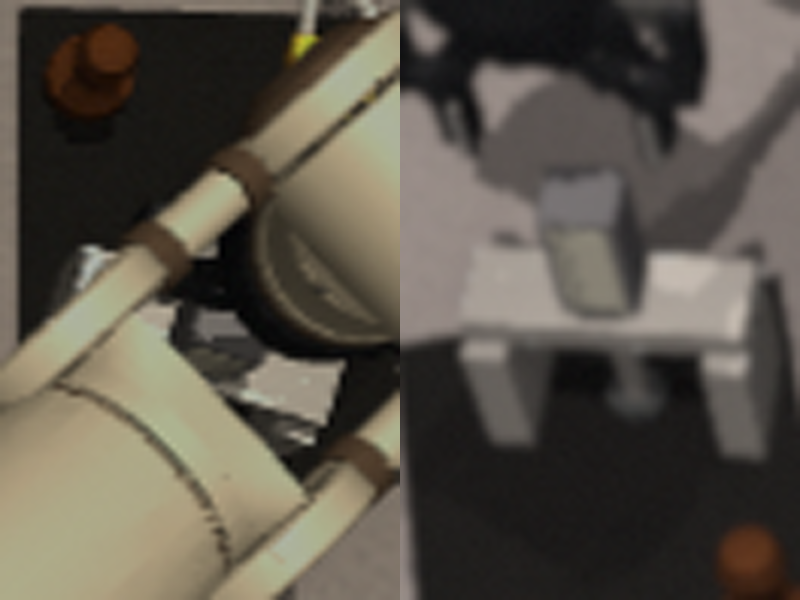

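```bash
python3 - <<'E'
from h import *
s=bot.state();w,a,b,c=s["orientation"];R=Rn.from_quat([a,b,c,w]).as_matrix();p=s["tcp_pos"]
f=lambda X:((proj("scene",X)-[135,160])*6.06+[400+2.5,2.5]).round()
print([f(p+R[:,1]*k+R[:,2]*-.01) for k in(-.05,-.036,0,.036,.05)])
g=np.array([.4218,-.277,0]);a=np.radians(-16.5);ex=np.array([np.cos(a),np.sin(a),0]);ey=np.array([-ex[1],ex[0],0])
for sx,sy in((-1,-1),(-1,1),(1,1),(1,-1)): print("house",f(g+ex*.016*sx+ey*.018*sy+[0,0,.172]), "beam",f(g+ex*.022*sx+ey*.065*sy+[0,0,.097]))
t=lambda X:((proj("top",X)-[345,205])*4+[2,302]).round()
for sx,sy in((-1,-1),(-1,1),(1,1),(1,-1)): print("top4 house",t(g+ex*.016*sx+ey*.018*sy+[0,0,.172]), "beam",t(g+ex*.022*sx+ey*.065*sy+[0,0,.097]))
E
```

```text
[array([680., 148.]), array([647., 146.]), array([563., 143.]), array([479., 139.]), array([447., 137.])]
house [540. 160.] beam [470. 242.]
house [622. 163.] beam [752. 255.]
house [610. 223.] beam [738. 335.]
house [527. 219.] beam [452. 322.]
top4 house [234. 443.] beam [274. 483.]
top4 house [183. 426.] beam [ 98. 427.]
top4 house [196. 382.] beam [115. 368.]
top4 house [247. 398.] beam [291. 424.]
```

```bash
python3 -m jog '[[0,0,2,0],[0,0,2,0],[0,0,1.5,0],[0,0,1,0],[0,0,0.3,0]]'; python3 -m jog '[[0,-0.1,0,0],[0,0,0,0],[0,0,0,0],[0,0,0,0],[0,0,0,0]]' 4.6; python3 h.py 0.4225 -0.275 0.13 -16.5;
```

```text
clock: 17.48
tcp_pos: [0.4224, -0.2757, 0.1288]
orientation: [-0.0, 0.99, -0.143, -0.0]
ft_force: [-0.4, 0.6, 0.8]
width: 0.0721
grasp_force: 0.0
clock: 18.1
tcp_pos: [0.4228, -0.2748, 0.1292]
orientation: [0.0, 0.99, -0.143, 0.0]
ft_force: [0.5, 0.2, 0.1]
width: 0.0461
grasp_force: 0.0
t 18.1 pos [ 0.4228 -0.2748  0.1292] psi -16.44 tilt [ 0. -0. -1.] F [0.5 0.2 0.1] w 0.0461 g 0.0
turn 0.06 shift cm NOW [-0.02  0.03 -0.08] after turn [-0.02  0.03 -0.08]
```

No contact yet at 46 mm, so the centring error is under 5 mm. Close further in small steps.

```bash
python3 -m jog '[[0,0,0,0],[0,0,0,0],[0,0,0,0],[0,0,0,0],[0,0,0,0]]' 4.2;python3 -m jog '[[0,0,0,0],[0,0,0,0],[0,0,0,0],[0,0,0,0],[0,0,0,0]]' 3.9
```

```text
clock: 18.73
tcp_pos: [0.4227, -0.2748, 0.1291]
orientation: [-0.0, 0.99, -0.143, -0.0]
ft_force: [-0.2, 0.2, -0.6]
width: 0.0418
grasp_force: 0.0
clock: 19.35
tcp_pos: [0.4227, -0.2748, 0.1291]
orientation: [-0.0, 0.99, -0.143, -0.0]
ft_force: [-0.7, -0.6, 0.4]
width: 0.0392
grasp_force: 0.0
```

```bash
python3 -m jog '[[0,0,0,0],[0,0,0,0],[0,0,0,0],[0,0,0,0],[0,0,0,0]]' 2.8;python3 -m jog '[[0,0,-0.5,0],[0,0,-1,0],[0,0,-2,0],[0,0,-3,0],[0,0,-3,0]]'; python3 -m jog '[[0,0,-1,0],[0,0,0,-8],[0,0,0,-8.5],[0,0,0,0],[0,0,0,0]]'; python3 h.py 0.537 0.0085 0.24 0
```

```text
clock: 19.98
tcp_pos: [0.4229, -0.2752, 0.1294]
orientation: [0.0, 0.99, -0.143, 0.0]
ft_force: [-1.0, -3.6, 1.5]
width: 0.0354
grasp_force: 62.5
clock: 20.6
tcp_pos: [0.4223, -0.2738, 0.2246]
orientation: [-0.001, 0.99, -0.143, -0.001]
ft_force: [0.8, -0.1, -6.0]
width: 0.0353
grasp_force: 61.7
clock: 21.22
tcp_pos: [0.4225, -0.2744, 0.2334]
orientation: [-0.001, 1.0, -0.001, -0.0]
ft_force: [0.2, -0.2, -5.6]
width: 0.0354
grasp_force: 61.8
t 21.225 pos [ 0.4225 -0.2744  0.2334] psi -0.07 tilt [-0.001  0.001 -1.   ] F [ 0.2 -0.2 -5.6] w 0.0354 g 61.8
turn -0.07 shift cm NOW [ 11.42 -28.3   -0.64] after turn [ 11.45 -28.29  -0.66]
```

```bash
python3 -m jog '[[1.2,-2.5,0,0],[1.4,-3.5,0,0],[1.4,-3.5,0,0],[1.4,-3.5,0,0],[1.4,-3.5,0,0]]' >/dev/null; python3 -m jog '[[1.4,-3.5,0,0],[1.2,-3.5,0,0],[1,-2.5,0,0],[1,-1.5,0,0],[0,-0.8,0,0]]'>/dev/null;python3 -m jog '[[0,0,0,0],[0,0,0,0],[0,0,0,0],[0,0,0,0],[0,0,0,0]]'; python3 h.py 0.537 0.0085 0.1432 0; python3 - <<'E'
import cv2,numpy as np
from workcell import bot
t=bot.grab_frame("top")[:,:,::-1];s=bot.grab_frame("scene")[:,:,::-1]
cr=lambda f,x,y:cv2.resize(f[y:y+120,x:x+80],(400,600),interpolation=cv2.INTER_CUBIC)
cv2.imwrite("pics/c6.png",np.hstack([cr(t,255,140),cr(s,240,170)]))
E
```

```text
clock: 23.1
tcp_pos: [0.5364, 0.0081, 0.2342]
orientation: [0.0, 1.0, 0.0, 0.0]
ft_force: [0.3, -0.1, -5.4]
width: 0.0356
grasp_force: 62.2
t 23.1 pos [0.5364 0.0081 0.2342] psi 0.04 tilt [ 0. -0. -1.] F [ 0.3 -0.1 -5.4] w 0.0356 g 62.2
turn 0.04 shift cm NOW [ 0.06 -0.04  9.1 ] after turn [ 0.06 -0.04  9.1 ]
```

View pics/c6.png

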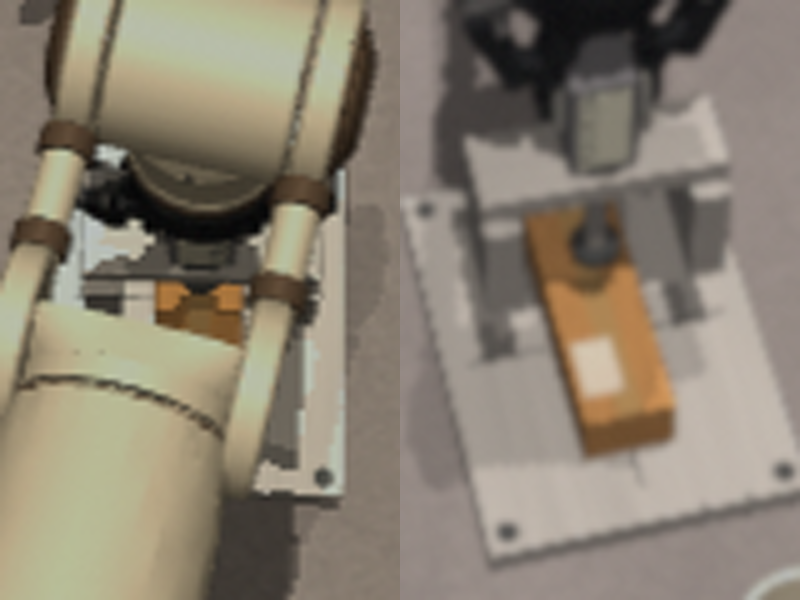

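```bash
python3 -m jog '[[0,0,1,0],[0,0,1.5,0],[0,0,1.5,0],[0,0,1,0],[0,0,0,0]]'; python3 -m jog '[[0,0,1,0],[0,0,1,0],[0,0,1,0],[0,0,0.3,0],[0,0,0,0]]'; python3 -m jog '[[0,0,0.2,0],[0,0,0.2,0],[0,0,0,0],[0,0,0,0],[0,0,0,0]]'
```

```text
clock: 23.82
tcp_pos: [0.5358, 0.0085, 0.1831]
orientation: [-0.0, 1.0, 0.001, -0.001]
ft_force: [-1.2, 1.3, -4.0]
width: 0.0353
grasp_force: 62.4
clock: 24.45
tcp_pos: [0.5363, 0.0084, 0.151]
orientation: [-0.0, 1.0, 0.001, -0.0]
ft_force: [1.3, -0.1, -3.5]
width: 0.0355
grasp_force: 62.4
clock: 25.08
tcp_pos: [0.5363, 0.0083, 0.1471]
orientation: [0.0, 1.0, 0.001, -0.0]
ft_force: [-0.3, 0.0, -3.2]
width: 0.0357
grasp_force: 62.4
```

Foot has touched (load reduced ~2 N). Last millimetres slowly.

```bash
python3 -m jog '[[0,0,0.1,0],[0,0,0,0],[0,0,0.1,0],[0,0,0,0],[0,0,0,0]]'; python3 -m jog '[[0,0,0.1,0],[0,0,0,0],[0,0,0,0],[0,0,0,0],[0,0,0,0]]';python3 -m jog '[[0,0,0.07,0],[0,0,0,0],[0,0,0,0],[0,0,0,0],[0,0,0,0]]'
```

```text
clock: 25.7
tcp_pos: [0.5364, 0.0083, 0.1451]
orientation: [-0.0, 1.0, 0.001, -0.0]
ft_force: [-0.7, -0.5, -3.4]
width: 0.0354
grasp_force: 62.5
clock: 26.32
tcp_pos: [0.5364, 0.0083, 0.1441]
orientation: [0.0, 1.0, 0.001, -0.0]
ft_force: [-0.8, -0.2, -3.4]
width: 0.0351
grasp_force: 62.5
clock: 26.95
tcp_pos: [0.5364, 0.0083, 0.1434]
orientation: [-0.0, 1.0, 0.001, -0.0]
ft_force: [-0.5, -0.6, -2.5]
width: 0.0352
grasp_force: 62.6
```

```bash
python3 -m jog '[[0,0,0.05,0],[0,0,0,0],[0,0,0,0],[0,0,0,0],[0,0,0,0]]'
```

```text
clock: 27.58
tcp_pos: [0.5366, 0.0082, 0.1433]
orientation: [0.0, 1.0, 0.001, 0.0]
ft_force: [-4.2, -1.4, 3.1]
width: 0.0357
grasp_force: 63.3
```

```bash
python3 -m jog '[[0,0,0,0],[0,0,0,0],[0,0,0,0],[0,0,0,0],[0,0,0,0]]' 4.8; python3 -m jog '[[0,0,0,0],[0,0,0,0],[0,0,-0.5,0],[0,0,-1,0],[0,0,-2,0]]' 7;python3 -m jog '[[0,0,-4,0],[0,0,-4,0],[0,0,-2,0],[-1,4,0,0],[-2,5,0,0]]';python3 -m jog '[[-2,5,0,0],[-2,5,0,0],[-2,5,0,0],[-1,3,0,0],[0,0,0,0]]'; python3 - <<'E'
import cv2,numpy as np
from workcell import bot
t=bot.grab_frame("top")[:,:,::-1];s=bot.grab_frame("scene")[:,:,::-1]
cr=lambda f,x,y:cv2.resize(f[y:y+105,x:x+70],(400,600),interpolation=cv2.INTER_CUBIC)
cv2.imwrite("pics/c7.png",np.hstack([cr(t,260,150),cr(s,245,185)]))
cv2.imwrite("pics/s7.png",cv2.resize(s,(800,600)))
E
```

```text
clock: 28.2
tcp_pos: [0.5365, 0.0083, 0.1429]
orientation: [-0.0, 1.0, 0.001, 0.0]
ft_force: [-0.0, -0.3, -0.0]
width: 0.0481
grasp_force: 0.0
clock: 28.82
tcp_pos: [0.536, 0.0084, 0.1783]
orientation: [-0.0, 1.0, 0.001, -0.001]
ft_force: [-0.1, 0.4, -0.6]
width: 0.0701
grasp_force: 0.0
clock: 29.45
tcp_pos: [0.5068, -0.0822, 0.2793]
orientation: [0.0, 1.0, 0.002, 0.001]
ft_force: [1.0, -0.7, -0.9]
width: 0.0703
grasp_force: 0.0
clock: 30.08
tcp_pos: [0.4361, -0.2636, 0.2787]
orientation: [0.0, 1.0, -0.001, 0.0]
ft_force: [0.5, 0.6, 0.1]
width: 0.07
grasp_force: 0.0
```

View pics/c7.png

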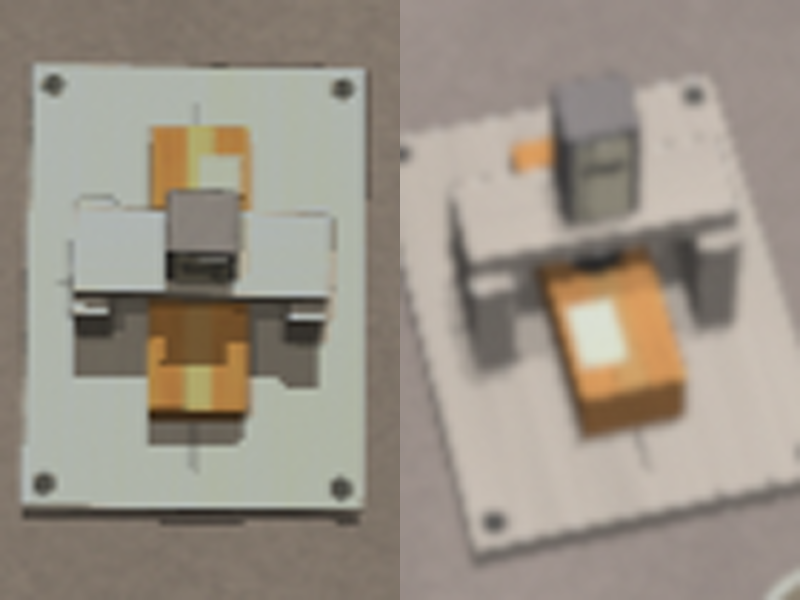

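View pics/s7.png

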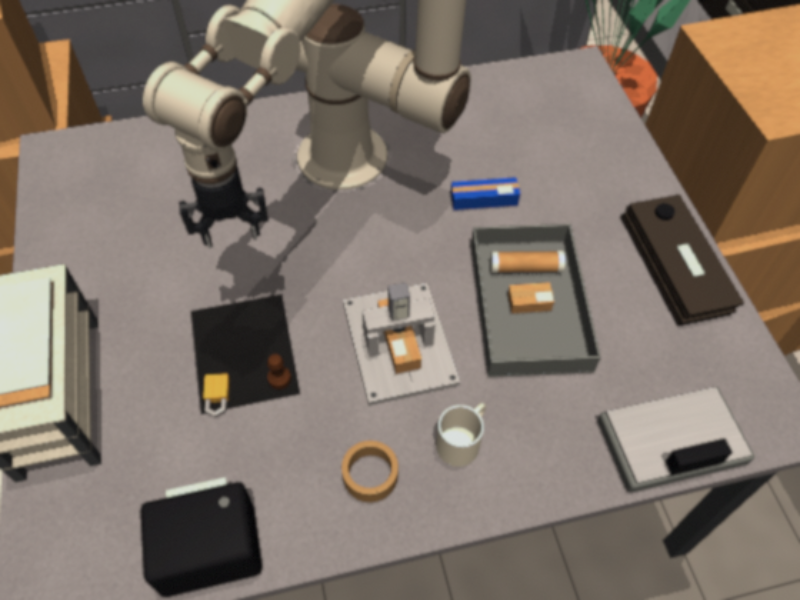

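The gauge stands level across the carton in the middle of the plate, with the beam at (200,245) in the top crop. Everything else is where it was and the gripper is clear.

```bash
python3 -c "
from workcell import bot
print(bot.sign_off())"
```

```text
the job is handed in; nothing more can be done
None
```

The long carton lies flat and the same way up in the middle of the measuring plate, with the gauge standing astride it and its foot on the carton; I handed the job in at about 30 s, with the gripper clear and everything else where it was.

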